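# Set up a drawer front on ridged battens for oiling

## Robot

A 6-joint arm with a two-finger parallel gripper is mounted at the origin on the work surface. World frame = base frame: x ahead of the robot, y to its left, z up, the work surface at z = 0. Lengths are in mm, angles in rad, forces in N, time in s.
With the tool pointing down it reaches from about 300 to 775 mm from the base axis. Payload 14.6 kg.
Tool frame: the origin (TCP) lies between the finger pads; the fingertips stand 25 mm ahead of it and the grasp point (between the pads) lies 6 mm ahead of it; z points along the fingers, y is the line along which they close (so a half turn about z gives the same grasp; the last joint's range is limited). The gripper opens to 94 mm and grips with 3 to 60 N. Pads are 16 mm wide; open, the fingers measure 119 mm over their backs; the gripper's body (75 mm by 177 mm) begins 78 mm behind the grasp point.
Start: joints at [-1.277, 0.3, 1.521, -0, 1.321, -0.067], TCP at [194.155, -514.581, 230.446] pointing down, gripper open.
Joint ranges: [-3.03, 3.03], [-0.79, 2.21], [0.23, 2.52], [-1.04, 4.18], [0, 3.07], [-2.55, 2.55]. Speed limits (rad/s): [2.22, 2.22, 2.57, 3.14, 3.14, 3.14].

## Interface

Orientations are given as [roll, pitch, yaw] about the fixed x, y, z axes, in that order (R = Rz(yaw) Ry(pitch) Rx(roll)).
In Python, from cell import manip gives the robot as it stands. The module is installed in compiled form; this text tells all that it offers.
- The arm moves only by the tool step_arm, never from a script. Its argument "series" is one flat list of numbers, 5 for each row, row after row: the shift along the world's x, y, z in mm, then the turn about the world's z in rad, then the closure, from 0 (fully open) to 1 (shut). In form: [dx, dy, dz, spin, jaw, dx, dy, dz, spin, jaw, ...]. A call has 1 to 20 rows; each row shifts and turns the commanded pose from where the row before left it; what a row does not reach is not made up. A row lasts 1/8 s, in which the tool goes at most 62.5 mm and 10.7 degrees, less where a joint would pass 70% of its speed; a pose out of reach is approached as far as the arm can. A call is refused whole if a number of a shift passes 62.5 or a number of a turn 0.188, either way. A call with a gripper value outside its range is refused whole. The fingers move at their own pace and stop on an object; "squeeze" is the grip in N (left out, the last holds). Time passes only in rows, so rows that do not move let the fingers close. It gives the time, the measured TCP pose, the force, the opening and the grip force at its end, in the units of the state.
- manip.read_state(): the state, without advancing time (a new reading comes with each control period).
- manip.camera(name): name is "scene" or "top" or "wrist"; returns (picture, depth): 480x640x3 uint8, blue, green, red; 480x640 float32, mm along the optical axis (not along the pixel's ray), 0 where there is no reading.
- manip.camera_info(name): a dict with "fovy" (degrees; the focal length in pixels is half the picture's height over the tangent of half this angle, whatever the lens; pixels are square), "cx", "cy" (the principal point, pixels), "eye" and "orientation" of the camera in the world. Camera axes: x right, y down, z forward; pixel columns grow to the right and rows downward; lengths in mm; the calibration is good to about 2 mm. A picture is of the moment at which its call begins: read the wrist's pose just before it. camera_info takes no time and is no camera call; for the wrist camera it gives the pose at the moment of the call.
- manip.sign_off(): hands the job in; it is judged then, once.
The state is a dict: "clock": time; "joints": joint angles; "qd": joint speeds; "effort": joint torques, N m; "eef_pos": TCP position; "eef_rot": TCP orientation; "wrist_force": force on the tool from outside, world axes, zero at the start; "moment": the same for the moment, N m; "finger_gap": finger opening in mm; "finger_force": force on a finger pad.
Only numpy, scipy, OpenCV 4.12 (cv2) and the standard library are available. Lean on these libraries where they do the work, as an engineer would, in place of code of your own. Each camera call takes 0.05 s, during which the arm holds its last target. There are 200 camera calls.

## Task

Get the drawer front ready for oiling: lay the two ridged battens across the dark hardboard sheet from front to back, ridge up and parallel to its short edges, one a quarter of the sheet's length in from each end, and rest the drawer front on both ridges, pull uppermost, centred over the sheet and square with it, its length along the sheet's length. Stand the oil tin upright on the bench beside the sheet, just off the middle of its right-hand short edge as the robot sees it (a few centimetres clear), and lay the brush flat across the tin's lid so that it balances. Leave the glue bottle, the mallet and the marking gauge where they are.

Things in the scene. Friction and masses are not known exactly. Their poses are not given: they have to be found in the camera images.
- sheet: Dark brown hardboard drip sheet with a few spots of old finish, fixed flat on the bench: 150 (x) by 240 (y) by 4 mm thick. Origin: centre of its underside, at bench height; x points away from the robot and y to the robot's left, turned by up to 0.2 rad; its right-hand short edge is at y = -120 mm.
- batten_a: Plain brown wooden batten, 120 long, 20 wide, 25 high over all, 40 g: a square base (vertical sides 15 mm high) with a sharp 45-degree ridge along its top. Origin: centre of the underside; x along its length, z up through the ridge. Lies ridge up at the start, its length roughly across the robot's view (along world y). The two battens are alike and may change places.
- batten_b: Plain brown wooden batten, 120 long, 20 wide, 25 high over all, 40 g: a square base (vertical sides 15 mm high) with a sharp 45-degree ridge along its top. Origin: centre of the underside; x along its length, z up through the ridge. Lies ridge up at the start, its length roughly across the robot's view (along world y). Same as batten_a.
- drawer_front: Wooden drawer front lying on its back on the bench, 200 (x) by 100 (y) by 18 mm thick, 0.2 to 0.4 kg. In the middle of its face a dark steel bar pull along x: bar 120 long, 12 by 12 mm, its underside 20 mm above the face (38 mm above the origin) and its top at 50 mm; two round posts 96 mm apart carry it, so that it can be gripped across y between them. Origin: centre of the underside (back) face; x along its length, z up. Either way round is right.
- tin: Small round metal oil tin with its lid on and a paper label, 58 mm diameter (60 over the rims), 58 high, 0.11 to 0.22 kg. Origin: centre of the underside, z up. Flat lid.
- brush: Flat brush lying on the bench, 170 long: dark wooden handle 20 wide and 13 thick from x = -93 to +14 mm, steel ferrule 34 wide and 14 thick to x = 36, bristles 32 wide to x = 77; 55 g. Origin: on the underside at the balance point (on the handle, near the ferrule), a good place to grip it across y; x points to the bristles, z up. Its underside is flat.
- glue_bottle: Bystander: white glue bottle with a red cap, 58 mm diameter, 165 high, standing at the back of the bench. Origin: centre of the underside.
- mallet: Bystander: joiner's mallet lying at the back of the bench, head 65 x 125 x 60 mm high, handle along its -x, 190 long. Origin: under the middle of the head.
- marking_gauge: Bystander: wooden marking gauge, stem 210 mm long along x, stock 65 mm wide and 42 high, lying far out on the robot's left. Origin: under the middle of the stem.
Things that resemble listed ones, but are neither listed nor needed, are in the scene too. What is shaped like the batten_b but green or red is not meant.

How it is judged:
By the outcome, as a careful person would: the job done as asked, in the order asked, and still so for the second after the job is handed in, with the robot touching nothing.
It also fails if it takes over 131 s, if anything falls off the work surface, if the arm or the gripper's body presses on something with over 40 N, if the wrist force passes 120 N, or if a joint passes its speed limit or range.

## Working session

There is one attempt and no reset: what is moved stays moved. The work goes in short steps, Python scripts to look and compute and a tool call to move; the robot and the scene stay as the last step left them, time stands still between calls to the robot, and variables do not carry over. Pictures are saved under pics/ and viewed, at most 14 in all, crops included, and the job is handed in when it is done.

Besides the shell and the picture viewer there is one more tool, called after "Emit:" as a command line: name --argument value ..., lists and objects as JSON in quotes. step_arm: Moves the arm, as the interface text tells. Its arguments: {"type":"object","properties":{"series":{"type":"array"},"squeeze":{"type":"number"}},"required":["series"]}

```bash
mkdir -p pics; cat > h.py <<'E'
import numpy as np, cv2
from scipy.spatial.transform import Rotation as Ro
from cell import manip
def shot(n):
    i=manip.camera_info(n); p,d=manip.camera(n); return p,d,i
def cloud(d,i):
    f=240/np.tan(np.radians(i['fovy'])/2)
    v,u=np.mgrid[0:480,0:640]
    c=np.stack([(u-i['cx'])/f*d,(v-i['cy'])/f*d,d],-1)
    o=np.array(i['orientation'],float)
    R=o if o.shape==(3,3) else Ro.from_euler('xyz',o).as_matrix()
    w=c@R.T+np.array(i['eye']); w[d==0]=np.nan
    return w
E
python3 - <<'E'
from h import *
for n in('top','scene'):
    p,d,i=shot(n); print(n,i); cv2.imwrite(f'pics/{n}0.png',p); np.savez(f'{n}0.npz',p=p,w=cloud(d,i))
print(manip.read_state())
E
```

```text
top {'fovy': 49.20905919602749, 'cx': 323.0101477678165, 'cy': 232.81266372574024, 'eye': array([ 423.42282507,  143.06974354, 1456.98583311]), 'orientation': array([-3.09368876, -0.01749083, -1.54734707])}
scene {'fovy': 53.863690497524864, 'cx': 325.0744339645622, 'cy': 233.50400121086074, 'eye': array([1296.35160241,  208.90081763,  864.38518065]), 'orientation': array([-2.37673076,  0.00689035,  1.66044231])}
{'clock': 0.1, 'joints': array([-1.27660897e+00,  3.00430257e-01,  1.52153332e+00, -1.40413768e-05,
        1.32069014e+00, -6.66088818e-02]), 'qd': array([ 1.75267003e-03, -2.18043475e-03, -1.91028370e-03, -5.94943435e-05,
       -1.70289767e-03,  8.83317084e-04]), 'effort': array([ 2.95298989e-03, -5.32640648e+01, -3.53281438e+01,  7.10438169e-02,
        2.34705757e-02, -6.71090243e-05]), 'eef_pos': array([ 194.08812659, -514.38796527,  229.92892024]), 'eef_rot': array([-3.14053304e+00, -5.70533449e-05,  3.60799688e-01]), 'wrist_force': array([ 0.77710914,  0.02520431, -0.63592059]), 'moment': array([-0.00498696,  0.03806992, -0.03423001]), 'finger_force': 0.0, 'finger_gap': 93.93208302353473}
```

View pics/top0.png

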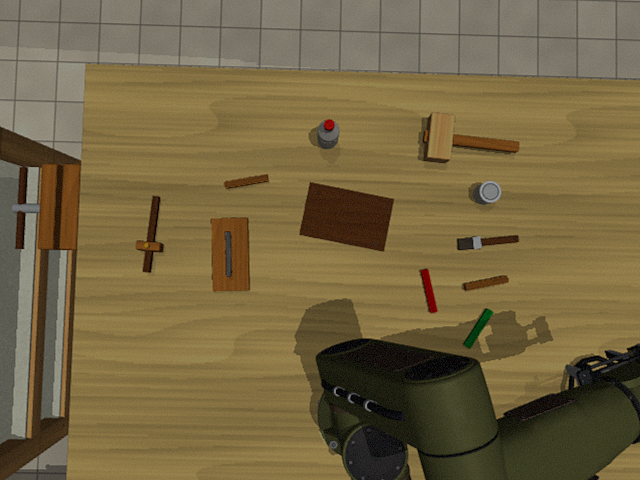

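View pics/scene0.png

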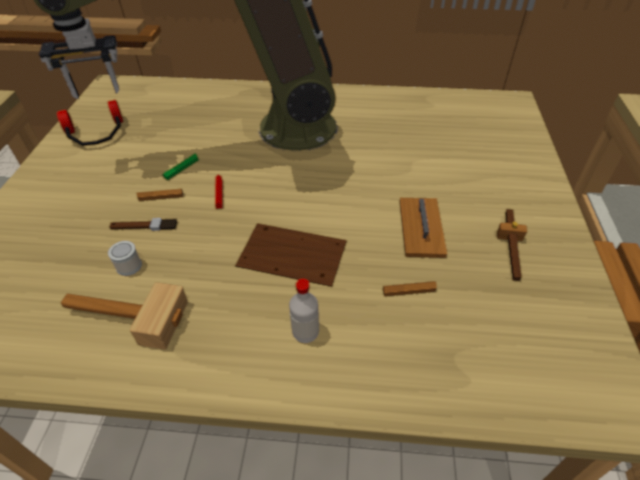

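The top view shows brown battens at (246,181) and (486,283), the sheet at (347,216), the drawer front at (230,254), the tin at (488,192) and the brush at (488,242). The red (428,290) and green (478,328) sticks are batten-shaped but the wrong colour. The two plain brown ones fit the description, and an enlarged crop will confirm it.

```bash
python3 - <<'E'
from h import *
z=np.load('top0.npz');p,w=z['p'],z['w']
a=cv2.resize(p[150:310,200:360],(400,400),interpolation=2);b=cv2.resize(p[170:330,400:560],(400,400),interpolation=2)
cv2.imwrite('pics/crop.png',np.hstack([a,b]))
B=dict(ba=(218,168,276,196),bb=(455,270,516,296),drawer=(203,208,258,302),tin=(466,170,510,214),brush=(448,230,526,256),sheet=(290,175,402,258),bench=(270,130,300,160))
for k,(x0,y0,x1,y1) in B.items():
    q=w[y0:y1,x0:x1];im=p[y0:y1,x0:x1].astype(int)
    g=np.median(q[:3,:,2]),np.median(q[-3:,:,2])
    if k=='bench': print(k,g);continue
    h=q[...,2]-np.mean(g)
    m=(h>6) if k not in('sheet',) else (im.sum(-1)<190)
    m&=np.isfinite(h)
    n,l,s,_=cv2.connectedComponentsWithStats(m.astype(np.uint8));m=l==1+np.argmax(s[1:,4])
    P=q[m][:,:2].astype(np.float32)
    (c,sz,an)=cv2.minAreaRect(P); box=cv2.boxPoints((c,sz,an))
    e=max([box[1]-box[0],box[2]-box[1]],key=np.linalg.norm)
    print(k,'g',np.round(g,1),'c',np.round(c,1),'sz',np.round(sz,1),'long dir',round(float(np.arctan2(e[1],e[0])),3),'zmax',np.percentile(h[m],98).round(1),'mean',P.mean(0).round(1))
E
```

```text
ba g [-0.7 -0.9] c [633.6 334. ] sz [ 24.1 119.5] long dir -1.385 zmax 29.0 mean [631.7 333.7]Traceback (most recent call last):
  File "<stdin>", line 13, in <module>
    return _wrapfunc(a, 'argmax', axis=axis, out=out, **kwds)
    return bound(*args, **kwds)
ValueError: attempt to get argmax of an empty sequence
```

View pics/crop.png

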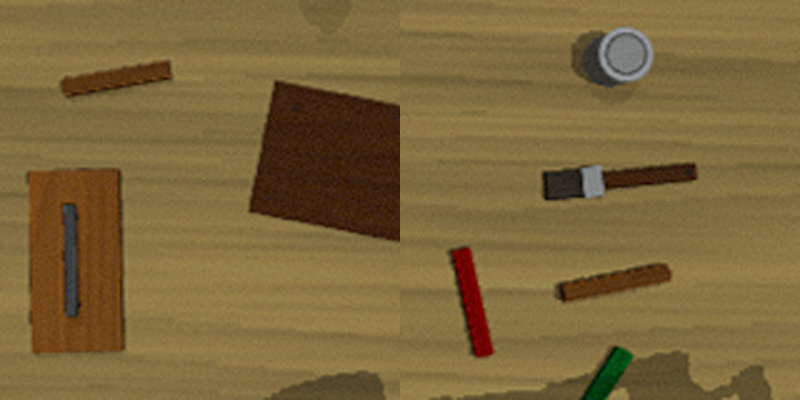

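The crop shows two plain brown ridged battens, at crop (115,78) and (613,282), which are the ones meant. The red and green sticks are excluded.

```bash
cat > meas.py <<'E'
from h import *
def meas(p,w,B,th=6):
  for k,(x0,y0,x1,y1) in B.items():
    q=w[y0:y1,x0:x1];im=p[y0:y1,x0:x1].astype(int)
    h=q[...,2]
    m=(h>th) if k!='sheet' else (im.sum(-1)<190)
    if k=='tin': m=h>45
    m&=np.isfinite(h)
    n,l,s,_=cv2.connectedComponentsWithStats(m.astype(np.uint8))
    if n<2: print(k,'none',np.nanpercentile(h,[5,50,95]),np.isnan(h).mean());continue
    m=l==1+np.argmax(s[1:,4])
    P=q[m][:,:2].astype(np.float32)
    (c,sz,an)=cv2.minAreaRect(P); box=cv2.boxPoints((c,sz,an))
    e=max([box[1]-box[0],box[2]-box[1]],key=np.linalg.norm)
    v=np.linalg.svd(P-P.mean(0),full_matrices=False)[2][0]
    print(k,'c',np.round(c,1),'sz',np.round(sz,1),'dir',round(float(np.arctan2(e[1],e[0])),3),'pca',round(float(np.arctan2(v[1],v[0])),3),'z',np.percentile(h[m],[50,98]).round(1),'mean',P.mean(0).round(1))
E
python3 - <<'E'
from meas import *
z=np.load('top0.npz')
meas(z['p'],z['w'],dict(ba=(218,168,276,196),bb=(455,270,516,296),drawer=(203,208,258,302),tin=(466,170,510,214),brush=(448,230,526,256),sheet=(290,175,402,258)))
w=z['w'];q=w[220:236+14,210:250];h=q[...,2];m=h>42;print('pull',q[m].mean(0))
i=manip.camera_info('wrist');print(i)
E
```

```text
ba c [632.5 333.8] sz [ 23.  119.6] dir -1.344 pca -1.37 z [18.7 28.3] mean [631.6 333.7]
bb c [ 367.1 -333.8] sz [ 24.4 121.1] dir -1.385 pca -1.353 z [19.3 27.7] mean [ 367.6 -332.8]
drawer c [430.9 371.1] sz [201.3 103.7] dir 0.035 pca -3.089 z [17.6 51.1] mean [430. 371.]
tin c [ 614.4 -328.9] sz [56.9 58.9] dir -1.542 pca -1.318 z [57.2 63.6] mean [ 614.6 -327.8]
brush c [ 483.  -339.2] sz [ 33.7 168.1] dir -1.415 pca 1.695 z [12.3 19.2] mean [ 481.1 -330.3]
sheet c [541.6  55.6] sz [240.1 149.8] dir 1.397 pca -1.741 z [3.1 9.6] mean [541.1  55.7]
pull [464.67413297 373.99573549  49.64462255]
{'fovy': 67.65632614764623, 'cx': 320.302954280822, 'cy': 236.9489159503634, 'eye': array([ 263.61769686, -488.49745086,  384.5412918 ]), 'orientation': array([ 2.88074214e+00,  1.52757188e-03, -1.20961882e+00])}
```

Emit:
step_arm --series '[17,18,-8,0.143,0,17,18,-8,0.143,0,17,18,-8,0.143,0,17,18,-8,0.143,0,17,18,-8,0.143,0,17,18,-8,0.143,0,17,18,-8,0.143,0,17,18,-8,0.143,0,17,18,-8,0.143,0,20,19,-8,0.143,0.4,0,0,0,0,0.4]'

```text
clock: 1.48
eef_pos: [367.6, -332.5, 149.8]
eef_rot: [-3.141, -0.001, 1.793]
wrist_force: [0.2, -0.2, 0.0]
finger_gap: 77.2
finger_force: 0.0
```

```bash
python3 - <<'E'
from meas import *
p,d,i=shot('wrist'); w=cloud(d,i); cv2.imwrite('pics/w1.png',p)
m=(np.abs(w[...,0]-367)<45)&(np.abs(w[...,1]+333)<80)
w2=w.copy(); w2[~m]=np.nan
meas(p,w2,dict(b=(0,0,640,480)))
r=w[(w[...,2]>21)&m&(w[...,2]<27)];v=np.linalg.svd(r[:,:2]-r[:,:2].mean(0),full_matrices=False)[2][0];print('ridge',r.mean(0),np.arctan2(v[1],v[0]),len(r))
E
```

```text
b c [ 369.6 -321.2] sz [98.3 45.8] dir 0.245 pca 0.287 z [240.5 259.3] mean [ 371.6 -310.9]
ridge [ 365.0887938  -329.91899584   23.21065873] 1.7894329976198047 1459
```

View pics/w1.png

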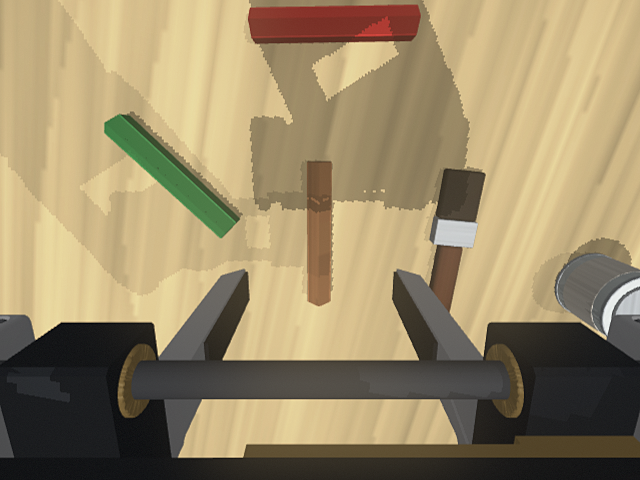

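The view shows the brown batten at (319,232), centred between the open fingers. The red and green sticks and the brush are clear of them.

Emit:
step_arm --series '[-1.5,1,-25,0,0.45,0,0,-25,0,0.45,0,0,-25,0,0.45,0,0,-25,0,0.45,0,0,-15,0,0.45,0,0,-7,0,0.45,0,0,0,0,0.45,0,0,0,0,1,0,0,0,0,1,0,0,0,0,1,0,0,0,0,1,0,0,0,0,1,0,0,0,0,1]' --squeeze 20

```text
clock: 3.15
eef_pos: [365.7, -332.6, 28.6]
eef_rot: [3.141, 0.0, 1.791]
wrist_force: [-0.5, 0.7, 3.7]
finger_gap: 19.4
finger_force: 20.0
```

Emit:
step_arm --series '[0,0,27,0,1,0,0,27,0,1,0,0,27,0,1,13.8,27.4,0,0.098,1,13.8,27.4,0,0.098,1,13.8,27.4,0,0.098,1,13.8,27.4,0,0.098,1,13.8,27.4,0,0.098,1,13.8,27.4,0,0.098,1,13.8,27.4,0,0.098,1,13.8,27.4,0,0.098,1,13.8,27.4,0,0.098,1,13.8,27.4,0,0.098,1,13.8,27.4,0,0.098,1,13.8,27.4,0,0.1,1,0,0,0,0,1,0,0,0,0,1]'

```text
clock: 5.28
eef_pos: [530.9, -4.2, 109.2]
eef_rot: [-3.141, -0.001, 2.967]
wrist_force: [0.3, -0.4, -0.7]
finger_gap: 19.7
finger_force: 20.0
```

```bash
python3 - <<'E'
from meas import *
p,d,i=shot('top'); w=cloud(d,i); np.savez('t1.npz',p=p,w=w)
p,d,i=shot('wrist'); w=cloud(d,i); np.savez('w2.npz',p=p,w=w); cv2.imwrite('pics/w2.png',p)
print(manip.read_state()['eef_pos'],manip.read_state()['eef_rot'])
E
```

```text
[530.91742401  -4.50340886 109.34799661] [-3.14146353e+00 -3.19916886e-04  2.96705631e+00]
```

View pics/w2.png

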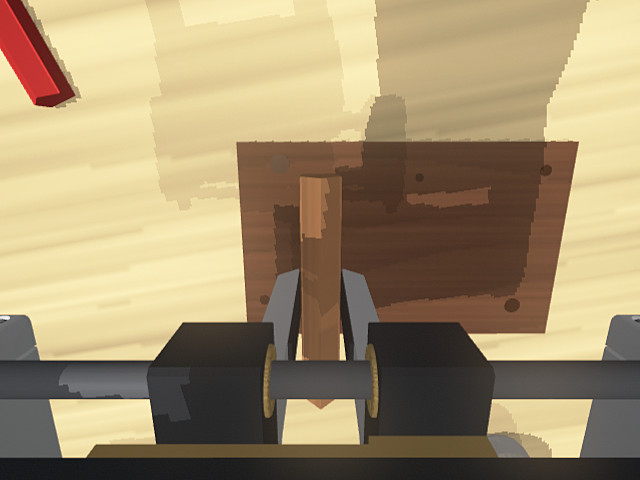

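The wrist view shows the batten (321,290) held above the sheet. Sheet corners are visible at (237,142), (578,142) and (546,333).

```bash
python3 - <<'E'
from h import *
i=manip.camera_info('wrist');f=240/np.tan(np.radians(i['fovy'])/2);R=Ro.from_euler('xyz',i['orientation']).as_matrix()
def at(u,v,z):
    r=R@np.array([(u-i['cx'])/f,(v-i['cy'])/f,1]);e=np.array(i['eye']);return (e+r*(z-e[2])/r[2])[:2]
A,B,C=at(237,142,4),at(578,142,4),at(546,333,4)
print(A,B,C,np.linalg.norm(B-A),np.linalg.norm(C-B))
d=(B-A);print('dir',np.arctan2(d[1],d[0]),'centre AC',(A+C)/2)
d=C-B;print('short dir',np.arctan2(d[1],d[0]))
# held batten: ridge top z ~ tcp-28.6+25
z=109.3-28.6+25
print('batten ends',at(321,178,z),at(321,406,z))
E
```

```text
[446.90251591 -49.43386051] [488.37336195 186.2150425 ] [635.65172836 161.96369579] 239.27021661471443 149.26166630443865
dir 1.3965943741139277 centre AC [541.27712213  56.26491764]
short dir -0.16319885707452264
batten ends [472.11242013   5.79635765] [588.44490206 -14.61670494]
```

Emit:
step_arm --series '[0.7,1.3,-25,0.003,1,0,0,-25,0,1,0,0,-15,0,1,0,0,-8,0,1,0,0,-3,0,1,0,0,0,0,1,0,0,0,0,1]'

```text
clock: 6.25
eef_pos: [532.2, -2.5, 34.0]
eef_rot: [3.142, 0.001, 2.972]
wrist_force: [-0.2, 0.7, -0.1]
finger_gap: 19.7
finger_force: 20.0
```

Emit:
step_arm --series '[-0.8,-0.4,-1,0,1,0,0,-0.7,0,1,0,0,0,0,1,0,0,0,0,0.7,0,0,0,0,0.6,0,0,0,0,0.5,0,0,0,0,0.5,0,0,20,0,0.5,0,0,30,0,0.5,0,0,30,0,0.5,0,0,30,0,0.5]'

```text
clock: 7.62
eef_pos: [531.1, -2.9, 142.7]
eef_rot: [-3.142, -0.0, 2.972]
wrist_force: [0.5, -0.4, 0.1]
finger_gap: 47.1
finger_force: 0.0
```

Emit:
step_arm --series '[8.4,28,0,-0.1,0.4,8.4,28,0,-0.1,0.4,8.4,28,0,-0.1,0.4,8.4,28,0,-0.1,0.4,8.4,28,0,-0.1,0.4,8.4,28,0,-0.1,0.4,8.4,28,0,-0.1,0.4,8.4,28,0,-0.1,0.4,8.4,28,0,-0.1,0.4,8.4,28,0,-0.1,0.4,8.4,28,0,-0.1,0.4,8.4,28,0,-0.1,0.4,0,0,0,0,0.4,0,0,0,0,0.4]'

```text
clock: 9.38
eef_pos: [631.8, 332.5, 141.4]
eef_rot: [-3.141, 0.0, 1.773]
wrist_force: [-0.2, -0.1, 0.0]
finger_gap: 56.3
finger_force: 0.0
```

```bash
python3 - <<'E'
from meas import *
p,d,i=shot('wrist'); w=cloud(d,i)
m=(np.abs(w[...,0]-632)<45)&(np.abs(w[...,1]-333)<80)
r=w[(w[...,2]>12)&m&(w[...,2]<28)][:,:2];v=np.linalg.svd(r-r.mean(0),full_matrices=False)[2][0]
print(len(r),r.mean(0),cv2.minAreaRect(r.astype(np.float32)),np.arctan2(v[1],v[0]))
p,d,i=shot('top'); w=cloud(d,i); cv2.imwrite('pics/t2.png',cv2.resize(p[150:310,200:410],None,fx=3,fy=3))
meas(p,w,dict(pb=(340,180,400,260)),th=14)
E
```

```text
3639 [630.57842481 339.40221685] ((631.3663330078125, 335.52447509765625), (20.002042770385742, 120.42302703857422), 11.42910099029541) 1.7731872746485582
pb c [533.   -4.6] sz [ 20.7 120.4] dir -0.165 pca 2.975 z [23.  31.1] mean [532.9  -3.9]
```

View pics/t2.png

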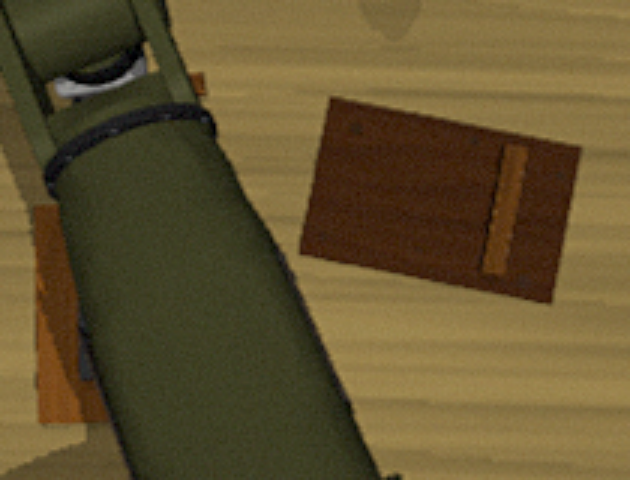

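Batten b lies across the right quarter of the sheet at crop (507,210), straight and inside the edges.

Emit:
step_arm --series '[-0.4,2.2,-25,0,0.45,0,0,-25,0,0.45,0,0,-25,0,0.45,0,0,-20,0,0.45,0,0,-12,0,0.45,0,0,-6,0,0.45,0,0,0,0,0.45,0,0,0,0,1,0,0,0,0,1,0,0,0,0,1,0,0,0,0,1,0,0,0,0,1,0,0,0,0,1]' --squeeze 20

```text
clock: 11.1
eef_pos: [631.6, 335.4, 29.0]
eef_rot: [3.141, -0.0, 1.772]
wrist_force: [-0.8, -1.2, 3.1]
finger_gap: 20.1
finger_force: 20.0
```

Emit:
step_arm --series '[0,0,27,0,1,0,0,27,0,1,0,0,27,0,1,-8,-22,0,0.12,1,-8,-22,0,0.12,1,-8,-22,0,0.12,1,-8,-22,0,0.12,1,-8,-22,0,0.12,1,-8,-22,0,0.12,1,-8,-22,0,0.12,1,-8,-22,0,0.12,1,-8,-22,0,0.12,1,-8,-22,0,0.118,1,0,0,-25,0,1,0,0,-20,0,1,0,0,-10,0,1,0,0,0,0,1,0,0,0,0,1]'

```text
clock: 13.35
eef_pos: [552.0, 115.4, 55.5]
eef_rot: [3.141, 0.001, 2.97]
wrist_force: [0.9, -0.5, -0.4]
finger_gap: 19.8
finger_force: 20.0
```

Emit:
step_arm --series '[0,0,-12,0,1,0,0,-7,0,1,0,0,-3,0,1,0,0,-0.7,0,1,0,0,0,0,1,0,0,0,0,1,0,0,0,0,0.7,0,0,0,0,0.6,0,0,0,0,0.5,0,0,0,0,0.5,0,0,20,0,0.5,0,0,30,0,0.5,0,0,30,0,0.5,0,0,30,0,0.5]'

```text
clock: 15.1
eef_pos: [551.5, 115.3, 143.0]
eef_rot: [-3.142, -0.0, 2.97]
wrist_force: [1.5, 0.2, 0.3]
finger_gap: 47.0
finger_force: 0.0
```

Emit:
step_arm --series '[-12,25.6,2,0.021,0.3,-12,25.6,2,0.021,0.3,-12,25.6,2,0.021,0.3,-12,25.6,2,0.021,0.3,-12,25.6,2,0.021,0.3,-12,25.6,2,0.021,0.3,-12,25.6,2,0.021,0.3,-12,25.6,2,0.021,0.3,-12,25.6,2,0.021,0.3,-12,25.6,2,0.021,0.3,0,0,0,0,0.3,0,0,0,0,0.3]'

```text
clock: 16.6
eef_pos: [431.7, 370.8, 161.9]
eef_rot: [-3.141, -0.0, -3.104]
wrist_force: [-0.6, -0.2, 0.2]
finger_gap: 66.0
finger_force: 0.0
```

```bash
python3 - <<'E'
from meas import *
p,d,i=shot('wrist'); w=cloud(d,i); cv2.imwrite('pics/w3.png',p)
m=(np.abs(w[...,0]-431)<110)&(np.abs(w[...,1]-371)<60)
for n,a,b in(('bar',43,56),('face',12,24)):
    r=w[(w[...,2]>a)&m&(w[...,2]<b)][:,:2];v=np.linalg.svd(r-r.mean(0),full_matrices=False)[2][0]
    print(n,len(r),r.mean(0),cv2.minAreaRect(r.astype(np.float32)),np.arctan2(v[1],v[0]))
p,d,i=shot('top'); w=cloud(d,i); cv2.imwrite('pics/t3.png',cv2.resize(p[150:310,200:410],None,fx=3,fy=3))
meas(p,w,dict(pb=(345,180,400,260),pa=(295,180,345,260)),th=14)
E
```

```text
bar 2356 [423.88581478 373.54827927] ((427.70648193359375, 373.4933166503906), (119.33924865722656, 11.967707633972168), 2.6792428493499756) 0.05094876905350021
face 24131 [418.12720313 373.23939757] ((427.9892578125, 373.8070373535156), (200.1951141357422, 100.2539291381836), 2.9822285175323486) 0.052014403470096414
pb c [532.8  -4.5] sz [ 20.3 119.8] dir -0.174 pca 2.973 z [24.  31.9] mean [532.2  -3.8]
pa c [552.1 114. ] sz [ 19.5 119.8] dir -0.173 pca 2.968 z [23.9 31.1] mean [552.1 114.1]
```

View pics/w3.png

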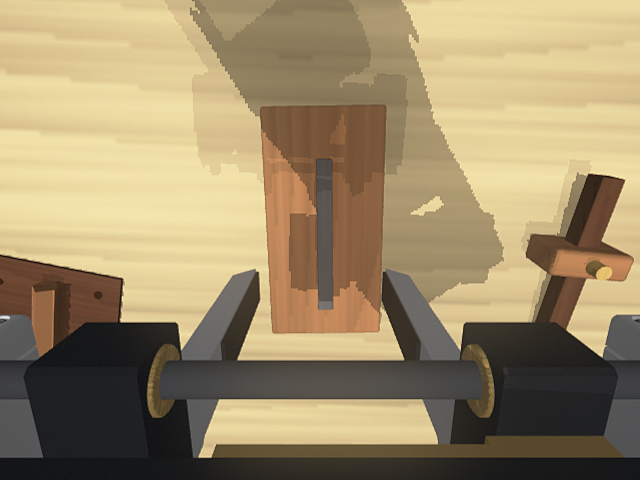

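The wrist view shows the bar pull at (324,235), on the drawer front between the open fingers.

Emit:
step_arm --series '[-3.9,2.6,-25,0.014,0.45,0,0,-25,0,0.45,0,0,-25,0,0.45,0,0,-20,0,0.45,0,0,-12,0,0.45,0,0,-5,0,0.45,0,0,0,0,0.45,0,0,0,0,1,0,0,0,0,1,0,0,0,0,1,0,0,0,0,1,0,0,0,0,1,0,0,0,0,1]' --squeeze 45

```text
clock: 18.32
eef_pos: [427.7, 373.9, 50.1]
eef_rot: [3.142, 0.0, -3.089]
wrist_force: [-0.6, -0.9, 0.8]
finger_gap: 11.3
finger_force: 45.0
```

Emit:
step_arm --series '[0,0,15,0,1,0,0,25,0,1,0,0,25,0,1,0,0,15,0,1,8.1,-22.7,0,-0.128,1,8.1,-22.7,0,-0.128,1,8.1,-22.7,0,-0.128,1,8.1,-22.7,0,-0.128,1,8.1,-22.7,0,-0.128,1,8.1,-22.7,0,-0.128,1,8.1,-22.7,0,-0.128,1,8.1,-22.7,0,-0.128,1,8.1,-22.7,0,-0.128,1,8.1,-22.7,0,-0.128,1,8.1,-22.7,0,-0.128,1,8.1,-22.7,0,-0.128,1,8.1,-22.7,0,-0.128,1,8.1,-22.7,0,-0.128,1]'

```text
clock: 20.58
eef_pos: [541.1, 55.4, 130.1]
eef_rot: [-3.141, 0.0, 1.398]
wrist_force: [-0.5, 0.5, -3.4]
finger_gap: 11.4
finger_force: 45.0
```

Emit:
step_arm --series '[0,0,0,0,1,0,0,0,0,1,0,0,0,0,1]'

```text
clock: 20.95
eef_pos: [540.8, 56.8, 130.1]
eef_rot: [-3.141, -0.0, 1.404]
wrist_force: [-0.5, 0.8, -2.9]
finger_gap: 11.7
finger_force: 45.0
```

```bash
python3 - <<'E'
from meas import *
p,d,i=shot('wrist'); w=cloud(d,i); cv2.imwrite('pics/w4.png',p)
m=(np.abs(w[...,0]-541)<130)&(np.abs(w[...,1]-56)<130)
for n,a,b in(('bar',122,136),('face',92,104)):
    r=w[(w[...,2]>a)&m&(w[...,2]<b)][:,:2];v=np.linalg.svd(r-r.mean(0),full_matrices=False)[2][0]
    print(n,len(r),r.mean(0),cv2.minAreaRect(r.astype(np.float32)),np.arctan2(v[1],v[0]))
E
```

```text
bar 5661 [542.53286983  69.13686322] ((541.94970703125, 55.769535064697266), (35.33407974243164, 118.99070739746094), 0.27549049258232117) -1.736985715145121
face 37708 [547.7537789  100.20666278] ((540.318115234375, 55.18769454956055), (200.21670532226562, 100.51241302490234), 80.54647064208984) -1.7375451610229273
```

View pics/w4.png

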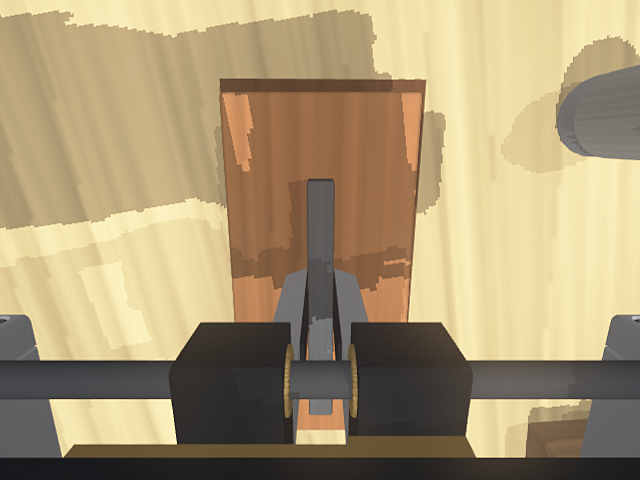

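The drawer front is held level and centred over the sheet, with the pull at (320,300) in the fingers.

Emit:
step_arm --series '[1.2,0.4,-18,-0.005,1,0,0,-15,0,1,0,0,-10,0,1,0,0,-4,0,1,0,0,-2,0,1,0,0,0,0,1,0,0,-1,0,1,0,0,-1,0,1,0,0,0,0,1,0,0,0,0,1]'

```text
clock: 22.25
eef_pos: [542.3, 56.5, 79.1]
eef_rot: [3.142, -0.0, 1.397]
wrist_force: [0.1, -0.4, -3.5]
finger_gap: 11.6
finger_force: 45.0
```

Emit:
step_arm --series '[-0.4,-0.4,-0.5,0,1,0,0,-0.5,0,1,0,0,0,0,1,0,0,0,0,1]'

```text
clock: 22.75
eef_pos: [542.3, 56.4, 78.9]
eef_rot: [3.14, -0.001, 1.397]
wrist_force: [-1.3, 2.3, 6.1]
finger_gap: 11.3
finger_force: 45.0
```

Contact. Release and rise.

Emit:
step_arm --series '[0,0,0,0,0.85,0,0,0,0,0.75,0,0,0,0,0.65,0,0,0,0,0.6,0,0,0,0,0.6,0,0,15,0,0.6,0,0,30,0,0.6,0,0,30,0,0.6,0,0,30,0,0.6,5,-25,0,0,0.2,5,-30,0,0,0,5,-30,0,0,0,5,-30,0,0,0,5,-30,0,0,0,5,-30,0,0,0,5,-30,0,0,0,5,-30,0,0,0]'

```text
clock: 24.88
eef_pos: [582.0, -179.9, 184.3]
eef_rot: [3.141, 0.0, 1.397]
wrist_force: [-0.2, 0.2, -1.1]
finger_gap: 94.0
finger_force: 0.0
```

```bash
python3 - <<'E'
from meas import *
p,d,i=shot('top'); w=cloud(d,i); cv2.imwrite('pics/t4.png',cv2.resize(p[130:290,280:520],None,fx=3,fy=3))
meas(p,w,dict(dr=(290,170,402,262)),th=35)
meas(p,w,dict(tin=(466,170,510,214)))
E
```

```text
dr c [543.2  53.7] sz [200.  101.1] dir 1.395 pca -1.746 z [46.6 80.1] mean [542.3  54.2]
tin c [ 558.1 -183.7] sz [ 87.7 103.9] dir -1.521 pca -2.389 z [462.4 497.3] mean [ 560.6 -188.2]
```

View pics/t4.png

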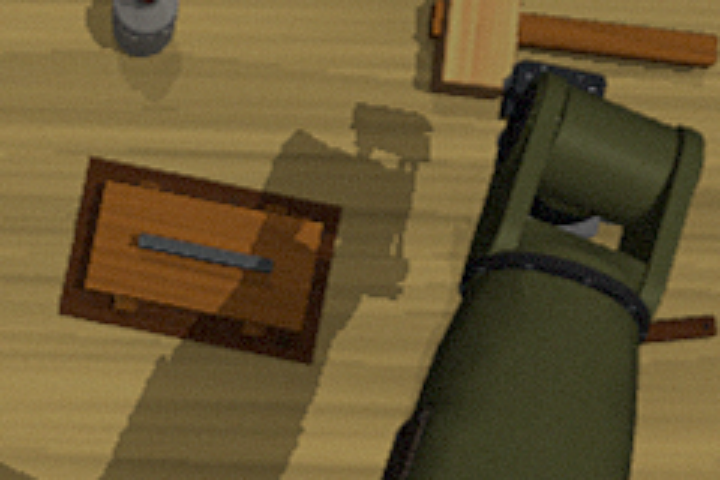

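The drawer front sits on the battens, centred and square on the sheet, with the pull up at crop (203,252). Next is the tin.

Emit:
step_arm --series '[4.6,-21.2,-3.5,-0.143,0,4.6,-21.2,-3.5,-0.143,0,4.6,-21.2,-3.5,-0.143,0,4.6,-21.2,-3.5,-0.143,0,4.6,-21.2,-3.5,-0.143,0,4.6,-21.2,-3.5,-0.143,0,4.6,-21.2,-3.5,-0.143,0,0,0,0,0,0,0,0,0,0,0]'

```text
clock: 26.05
eef_pos: [614.1, -326.5, 159.1]
eef_rot: [3.141, -0.0, 0.399]
wrist_force: [-0.9, -0.3, 0.1]
finger_gap: 94.2
finger_force: 0.0
```

```bash
python3 - <<'E'
from meas import *
p,d,i=shot('wrist'); w=cloud(d,i); cv2.imwrite('pics/w5.png',p)
m=(np.abs(w[...,0]-614)<45)&(np.abs(w[...,1]+328)<45)&(w[...,2]>52)&(w[...,2]<64)
r=w[m][:,:2];print(len(r),r.mean(0),cv2.minEnclosingCircle(r.astype(np.float32)))
for n,a,b in(('mallet h',600,800),):
    q=w[(w[...,2]>15)&(w[...,2]<80)&(w[...,0]>650)];print(np.nanmin(q,0),np.nanmax(q,0)) if len(q) else 0
q=w[(w[...,0]>400)&(w[...,0]<560)&(w[...,2]>6)&(w[...,2]<22)][:,:2];print(len(q))
E
```

```text
4780 [ 615.31412681 -327.76558238] ((614.41455078125, -328.1552734375), 29.793067932128906)
[ 697.59370571 -414.39293489   15.05419836] [ 770.85137186 -156.34674241   63.02464901]
2188
```

View pics/w5.png

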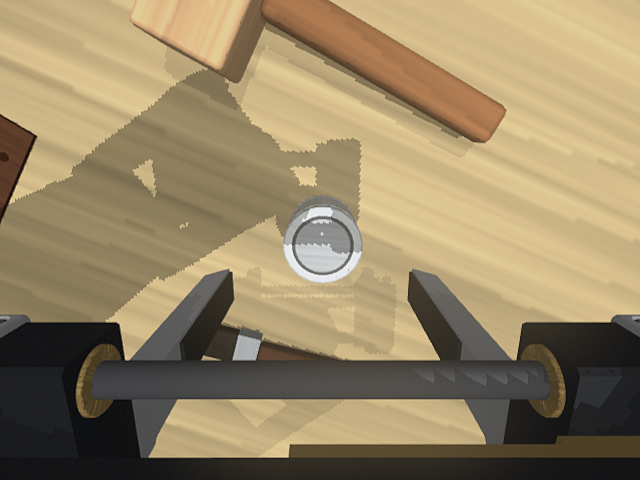

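The tin lid is at (322,245), centred between the fingers. The mallet and brush are clear.

Emit:
step_arm --series '[0.3,-1.6,-25,0,0,0,0,-25,0,0,0,0,-25,0,0,0,0,-22,0,0,0,0,-14,0,0,0,0,-8,0,0,0,0,0,0,0,0,0,0,0,0.5,0,0,0,0,0.5,0,0,0,0,0.5,0,0,0,0,0.5,0,0,0,0,0.5,0,0,0,0,0.5]' --squeeze 20

```text
clock: 27.72
eef_pos: [614.4, -328.9, 39.7]
eef_rot: [3.142, -0.0, 0.396]
wrist_force: [-1.0, -0.3, 2.3]
finger_gap: 57.8
finger_force: 20.0
```

Emit:
step_arm --series '[0,0,20,0,0.5,0,0,25,0,0.5,-10.5,20.3,0,0.1,0.5,-10.5,20.3,0,0.1,0.5,-10.5,20.3,0,0.1,0.5,-10.5,20.3,0,0.1,0.5,-10.5,20.3,0,0.1,0.5,-10.5,20.3,0,0.1,0.5,-10.5,20.3,0,0.1,0.5,-10.5,20.3,0,0.1,0.5,-10.5,20.3,0,0.1,0.5,-10.5,20.3,0,0.1,0.5,0,0,0,0,0.5,0,0,-20,0,0.5,0,0,-15,0,0.5,0,0,-7,0,0.5,0,0,-2,0,0.5,0,0,0,0,0.5,0,0,0,0,0.5]'

```text
clock: 30.1
eef_pos: [509.6, -126.0, 41.0]
eef_rot: [3.141, 0.0, 1.396]
wrist_force: [-0.2, 0.7, -2.1]
finger_gap: 58.0
finger_force: 20.0
```

Emit:
step_arm --series '[0,0,-0.8,0,0.5,0,0,-0.6,0,0.5,0,0,0,0,0.5,0,0,0,0,0.3,0,0,0,0,0.1,0,0,0,0,0,0,0,0,0,0,0,0,25,0,0,0,0,30,0,0,0,0,30,0,0,0,0,30,0,0,-4,-29.3,0,0.045,0.2,-4,-29.3,0,0.045,0.4,-4,-29.3,0,0.045,0.4,-4,-29.3,0,0.045,0.4,-4,-29.3,0,0.045,0.4,-4,-29.3,0,0.045,0.4,-4,-29.3,0,0.045,0.4,0,0,0,0,0.4,0,0,0,0,0.4]'

```text
clock: 32.6
eef_pos: [481.4, -330.3, 154.0]
eef_rot: [-3.141, -0.0, 1.71]
wrist_force: [-0.4, 0.6, -0.5]
finger_gap: 56.6
finger_force: 0.0
```

```bash
python3 - <<'E'
from meas import *
p,d,i=shot('wrist'); w=cloud(d,i); cv2.imwrite('pics/w6.png',p)
m=(np.abs(w[...,0]-483)<50)&(np.abs(w[...,1]+335)<100)&(w[...,2]>6)&(w[...,2]<22)
l=cv2.connectedComponentsWithStats(m.astype(np.uint8));k=1+np.argmax(l[2][1:,4]);m=l[1]==k
r=w[m][:,:2];v=np.linalg.svd(r-r.mean(0),full_matrices=False)[2][0];v*=np.sign(v[1])
# handle centreline: width midpoints along axis
t=(r-r.mean(0))@v; n=(r-r.mean(0))@np.array([-v[1],v[0]])
print(len(r),r.mean(0),cv2.minAreaRect(r.astype(np.float32)),np.arctan2(v[1],v[0]))
for a in np.arange(t.min(),t.max(),15):
    s=(t>=a)&(t<a+15)
    if s.sum()>20: lo,hi=np.percentile(n[s],[2,98]); c=r.mean(0)+v*(a+7.5)+np.array([-v[1],v[0]])*(lo+hi)/2; print(round(a),(hi-lo).round(1),c.round(1))
print('tend',r.mean(0)+v*t.max(),t.max(),t.min())
p,d,i=shot('top'); w=cloud(d,i); meas(p,w,dict(tin=(390,190,450,262)))
q=w[225:255,450:525];im=p[225:255,450:525].astype(int)
f=(im.min(-1)>150)&(q[...,2]>6);print('ferrule',f.sum(),q[f].mean(0))
E
```

```text
5606 [ 479.02565917 -323.16823433] ((481.4366760253906, -339.21795654296875), (33.51557922363281, 169.18797302246094), 7.40642786026001) 1.6978518326299414
-101 19.2 [ 491.  -415.7]
-86 19.0 [ 489.  -400.9]
-71 18.8 [ 486.9 -386. ]
-56 19.4 [ 485.3 -371.1]
-41 19.2 [ 483.2 -356.2]
-26 19.0 [ 481.1 -341.4]
-11 19.6 [ 479.5 -326.5]
4 32.6 [ 477.5 -311.6]
19 31.6 [ 475.7 -296.7]
34 31.0 [ 473.6 -281.9]
49 31.4 [ 471.9 -267. ]
64 29.8 [ 470.  -252.1]
tend [ 470.36333738 -255.35803406] 68.36123959575171 -100.83750918282558
tin c [ 509.8 -126. ] sz [57.  58.4] dir -0.754 pca -1.189 z [57.8 63.1] mean [ 510.  -125.9]
ferrule 0 [nan nan nan]<stdin>:15: RuntimeWarning: Mean of empty slice.
  ret = um.true_divide(
```

View pics/w6.png

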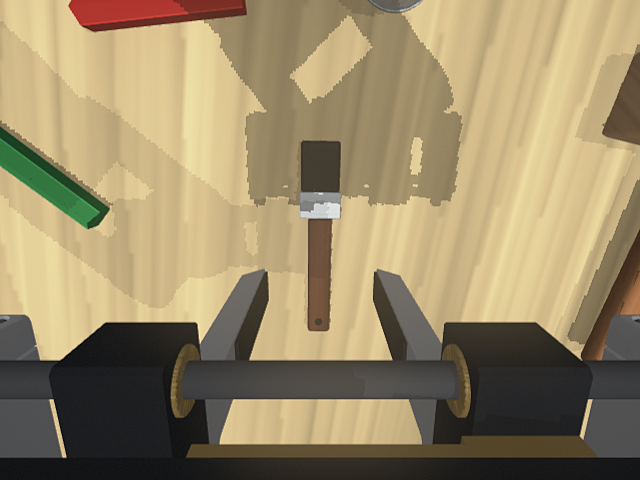

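The brush is at (320,235) with the bristles away from the gripper. The fingers straddle it, and the balance point is just short of the ferrule.

Emit:
step_arm --series '[-1.3,-1,-25,-0.012,0.4,0,0,-25,0,0.4,0,0,-25,0,0.4,0,0,-25,0,0.4,0,0,-15,0,0.4,0,0,-10,0,0.4,0,0,-1.5,0,0.4,0,0,0,0,0.4,0,0,0,0,1,0,0,0,0,1,0,0,0,0,1,0,0,0,0,1,0,0,0,0,1,0,0,0,0,1]' --squeeze 15

```text
clock: 34.45
eef_pos: [480.1, -332.0, 27.7]
eef_rot: [3.142, 0.0, 1.699]
wrist_force: [-0.9, 0.0, 1.6]
finger_gap: 19.7
finger_force: 15.0
```

Emit:
step_arm --series '[0,0,20,0,1,0,0,30,0,1,0,0,30,0,1,0,0,22,0,1,3,20.6,0,0.127,1,3,20.6,0,0.127,1,3,20.6,0,0.127,1,3,20.6,0,0.127,1,3,20.6,0,0.127,1,3,20.6,0,0.127,1,3,20.6,0,0.127,1,3,20.6,0,0.127,1,3,20.6,0,0.127,1,3,20.6,0,0.127,1,0,0,0,0,1,0,0,-20,0,1,0,0,-12,0,1,0,0,-6,0,1,0,0,0,0,1,0,0,0,0,1]'

```text
clock: 36.95
eef_pos: [510.3, -126.2, 92.2]
eef_rot: [-3.141, 0.001, 2.968]
wrist_force: [0.6, 0.0, -0.8]
finger_gap: 19.9
finger_force: 15.0
```

```bash
python3 - <<'E'
from meas import *
p,d,i=shot('scene'); cv2.imwrite('pics/s5.png',cv2.resize(p[150:310,90:330],None,fx=3,fy=3,interpolation=2))
print(manip.read_state()['eef_pos'])
E
```

```text
[ 510.29474713 -126.10637576   92.16787372]
```

View pics/s5.png

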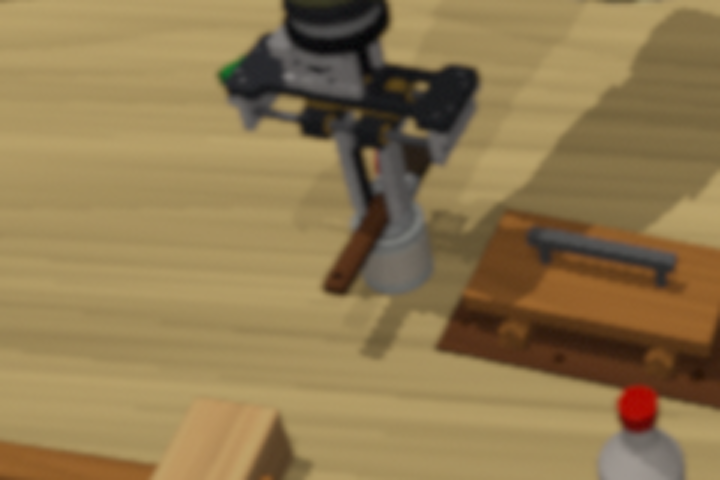

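The brush is held level just over the tin lid at crop (395,220). Lower it slowly.

Emit:
step_arm --series '[0,0,-3,0,1,0,0,-2,0,1,0,0,-0.8,0,1,0,0,0,0,1,0,0,-0.5,0,1,0,0,0,0,1]'

```text
clock: 37.75
eef_pos: [510.1, -126.0, 85.7]
eef_rot: [-3.142, 0.0, 2.969]
wrist_force: [-1.4, 0.6, 4.6]
finger_gap: 19.0
finger_force: 15.0
```

Contact. Release gently, rise and withdraw.

Emit:
step_arm --series '[0,0,0.2,0,1,0,0,0,0,0.76,0,0,0,0,0.7,0,0,0,0,0.6,0,0,0,0,0.5,0,0,0,0,0.5,0,0,10,0,0.5,0,0,20,0,0.5,0,0,30,0,0.5,0,0,30,0,0.5,-10,-25,10,0,0.5,-20,-30,0,0,0.5,-20,-30,0,0,0.5,-20,-30,0,0,0.5,-20,-30,0,0,0.5,-20,-30,0,0,0.5,-20,-30,0,0,0.5,-10,-15,0,0,0.5,0,0,0,0,0.5]'

```text
clock: 40.12
eef_pos: [369.9, -346.3, 185.8]
eef_rot: [-3.142, 0.0, 2.967]
wrist_force: [0.8, -0.3, -0.0]
finger_gap: 47.3
finger_force: 0.0
```

```bash
python3 - <<'E'
from meas import *
p,d,i=shot('top'); w=cloud(d,i); cv2.imwrite('pics/t6.png',cv2.resize(p[150:290,280:480],None,fx=4,fy=4))
meas(p,w,dict(dr=(290,170,402,262)),th=35)
meas(p,w,dict(br=(385,185,460,270)),th=64); meas(p,w,dict(all=(395,185,460,275)),th=20)
E
```

```text
dr c [542.8  53.4] sz [200.5 101. ] dir 1.397 pca -1.747 z [46.4 79.8] mean [542.3  54.1]
br c [ 518.6 -129.6] sz [ 34.4 169.9] dir -0.212 pca 2.968 z [69.7 76.4] mean [ 509.1 -126.4]
all c [ 517.9 -129.3] sz [ 58.2 170. ] dir -0.37 pca 2.963 z [68.2 75.8] mean [ 509.6 -124.8]
```

View pics/t6.png

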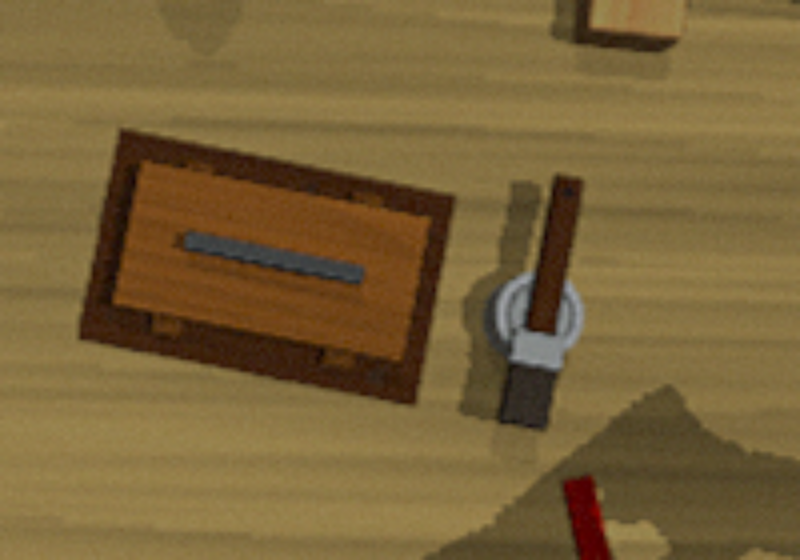

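The drawer front sits square on both battens. The tin stands beside the right-hand edge with the brush balanced level across its lid at (540,310).

```bash
python3 -c "
from cell import manip
print(manip.sign_off())"
```

```text
the job is handed in; nothing more can be done
None
```

The job is handed in at about 40 s: the battens, drawer front, tin and brush are placed as asked, the drawer front is within about 2 mm of centre by the camera, and I did not touch the bystanders.

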